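# Refit the opal glass on the balcony lamp and lock its bayonet ring

## Robot

A 6-joint arm with a two-finger parallel gripper is mounted at the origin on the work surface. World frame = base frame: x ahead of the robot, y to its left, z up, the work surface at z = 0. Lengths are in mm, angles in rad, forces in N, time in s.
With the tool pointing down it reaches from about 350 to 975 mm from the base axis. Payload 7.1 kg.
Tool frame: the origin (TCP) lies at the very end of the fingers, on their centre line; the grasp point (between the pads) lies 19 mm behind it; y points along the fingers, x is the direction in which the jaws open and shut, and the axes are right-handed (so a half turn about y gives the same grasp; the last joint's range is limited). The gripper opens to 88 mm and grips with 3 to 60 N. Pads are 20 mm wide; open, the fingers measure 115 mm over their backs; the gripper's body (75 mm by 178 mm) begins 61 mm behind the grasp point.
Start: joints at [1.261, 0.423, 1.63, -0, 1.089, -0.019], TCP at [179.167, 598.752, 222.675] pointing down, gripper open.
Joint ranges: [-3, 3], [-0.9, 2.11], [0.09, 2.58], [-1.31, 4.45], [0.11, 2.69], [-2.54, 2.54]. Speed limits (rad/s): [2.39, 2.39, 3.01, 3.14, 3.14, 3.14].

## Interface

Orientations are given as a rotation vector (axis times angle).
In Python, from workcell import ctrl gives the robot as it stands. The module is installed in compiled form; this text tells all that it offers.
- The arm moves only by the tool jog_arm, never from a script. Its argument "steps" is a list of rows, each an object with "turn": the turn, a rotation vector about the world's x, y, z scaled (see below), a list of three; "dp": the shift along the world's x, y, z scaled (see below), a list of three; "claw": the opening, from 0 (shut) to 1 (fully open). In form: [{"turn": [wx, wy, wz], "dp": [x, y, z], "claw": claw}, ...]. A call has 1 to 12 rows; each row is the pose to reach, as a shift and turn from the pose measured when the call began, turning the shorter way round; what a row does not reach only later rows make up. The controller multiplies each number of a shift by 80 mm and each number of a turn by pi rad. A row lasts 1/12 s, in which the tool goes at most 41.7 mm and 7.16 degrees, less where a joint would pass 70% of its speed; a pose out of reach is approached as far as the arm can. A call with a number of a shift or a turn outside -1 to 1 is refused whole. A call with a gripper value outside its range is refused whole. The fingers move at their own pace and stop on an object; the grip force is fixed at half the most. Time passes only in rows, so rows that repeat a pose let the fingers close. It gives the time, the measured TCP pose, the force and the opening at its end, in the units of the state.
- ctrl.get_obs(): the state, without advancing time (a new reading comes with each control period).
- ctrl.get_image(name): name is "side" or "top"; returns a dict with "img" (400x640x3 uint8, red, green, blue), "range_z" (400x640 float32, mm along the optical axis (not along the pixel's ray), 0 where there is no reading), "fovy" (degrees; the focal length in pixels is half the picture's height over the tangent of half this angle, whatever the lens; pixels are square), "cx", "cy" (the principal point, pixels), "dist_coeffs" ([k1, k2, p1, p2, k3] as OpenCV has them; the pictures are not rectified), "camera_from_world" (4x4, takes a point from world to camera coordinates). Camera axes: x right, y down, z forward; pixel columns grow to the right and rows downward; lengths in mm; the calibration is good to about 2 mm. A picture is of the moment at which its call begins.
- ctrl.close_job(): hands the job in, once; it reports no verdict.
The state is a dict: "t": time; "qpos": joint angles; "qvel": joint speeds; "joint_torque": joint torques, N m; "ee_pos": TCP position; "orientation": TCP orientation; "ft_force": force on the tool from outside, world axes, zero at the start; "moment": the same for the moment, N m; "width": finger opening in mm.
Only numpy, scipy, OpenCV 4.12 (cv2) and the standard library are available. Lean on these libraries where they do the work, as an engineer would, in place of code of your own. Each camera call takes 0.05 s, during which the arm holds its last target.

## Task

Refit the balcony lamp: take the opal glass shade whose steel foot has two ears (not the one with the plain round foot) and lower it in your grip, without dropping it, dome up into the middle of the lamp base until its foot rests flat on the seat, its ears in the two gaps of the collar. Then turn the base's bayonet ring clockwise (seen from above), about a quarter turn, until it clicks locked over the ears, and let go, leaving the other things on the shelf where they are.

Things in the scene. Friction and masses are not known exactly. Their poses are not given: they have to be found in the camera images.
- lamp: Round grey wall-lamp base on its back, screwed to the shelf (immovable): disc of diameter 180, 14 thick; two flat screw ears and a block 36 high (at 135 degrees from +x) stick out up to 27 beyond its edge. Origin: centre of its underside, z up. Opal glass sits in its middle, held by a bayonet ring (see seat, lock_ring).
- seat (a point): Centre of the lamp base's top face (14 above the shelf), where the foot of the glass rests. Axes as the lamp's. Round it low collar blocks (8 high, inner radius 36) stand in two arcs on the +y and -y sides and leave two gaps about 35 wide at the +x and -x sides: the ears of the glass lie in these gaps, either ear in either. Outside, a thin rim of inner radius 57, 7.5 high.
- lock_ring (a joint): Ring angle (rad) about the lamp's vertical axis, growing clockwise from above: 0 open, pi/2 locked, stop at 1.58; starts at 0 to 0.35, where the ears pass freely. Needs about 1 N at a post; from 1.32 to 1.42 rad a sprung pin resists with up to 9 N and pushes it back, past that it snaps the ring on to the stop and holds it; elsewhere it stays where left. Aluminium, z 22 to 32 above the shelf, radius 57 to 82.
- post_a (a point): Centre of the top of one round grip post of the ring: diameter 14, 72 from the lamp's axis, from the ring's top (32 above the shelf) up to 61. At ring angle 0 on the lamp's +y side, at pi/2 on its +x side. Just inward of each post a flat lug of the ring, 30 wide, 24 to 29 above the shelf, reaches in to radius 38; when locked the lugs lie 2 above the ears.
- post_b (a point): Centre of the top of the other, equal grip post; at ring angle 0 on the lamp's -y side, at pi/2 on its -x side.
- globe: The opal (white) glass shade to fit, dome up on the shelf, 95 high, 0.2 to 0.4 kg. Origin: centre of its underside, z up. Steel foot 8 thick: disc of diameter 64 with a bar along the shade's x axis, 96 long, 24 wide, whose ends are the ears. Above it a glass cylinder of diameter 56 up to z = 78, then a dome. Half a turn about z makes no difference.
- spare: Another opal glass shade of the same glass, 95 high, but with a plain round steel foot of diameter 72 without ears; not wanted. Origin: centre of its underside.
- hex_case: Closed black hex key case with orange-handled keys on top, 150 x 85, about 40 high. Origin: centre of its underside.
- bowl: Small white ceramic bowl of steel washers, diameter 90, 38 high. Origin: centre of its underside.
- hinge: Stainless steel butt hinge lying open and flat, 89 x 100, up to 10 high. Origin: centre of its underside.
- tea_glass: Waisted tea glass, diameter 60, 85 high. Origin: centre of its underside.
- screwdriver: Screwdriver lying on the shelf, 200 long. Origin: about its middle.
Not all that is in view belongs to the job. What is shaped like the globe but blue or yellow is not meant.

How it is judged:
By the outcome, as a careful person would: the job done as asked, in the order asked, and still so for the second after the job is handed in, with the robot touching nothing.
It also fails if it takes over 59 s, if anything falls off the work surface, if the arm or the gripper's body presses on something with over 40 N, if the wrist force passes 120 N, or if a joint passes its speed limit or range.

## Working session

There is one attempt and no reset: what is moved stays moved. The work goes in short steps, Python scripts to look and compute and a tool call to move; the robot and the scene stay as the last step left them, time stands still between calls to the robot, and variables do not carry over. Pictures are saved under pics/ and viewed, and the job is handed in when it is done.

Besides the shell and the picture viewer there is one more tool, called after "Request:" by a JSON object that holds its "api" and its "payload". jog_arm: Moves the arm, as the interface text tells. Its arguments: {"type":"object","properties":{"steps":{"type":"array","items":{"type":"object","properties":{"turn":{"type":"array","items":{"type":"number"}},"dp":{"type":"array","items":{"type":"number"}},"claw":{"type":"number"}}}}},"required":["steps"]}

```bash
mkdir -p pics; cat > h.py <<'E'
import numpy as np, cv2
from workcell import ctrl
def grab(name,tag):
    d=ctrl.get_image(name); np.savez(f'pics/{tag}.npz',**{k:np.array(v) for k,v in d.items()})
    cv2.imwrite(f'pics/{tag}.png',cv2.cvtColor(d['img'],cv2.COLOR_RGB2BGR)); return d
def load(tag): return dict(np.load(f'pics/{tag}.npz'))
def K(d):
    f=200/np.tan(np.radians(float(d['fovy']))/2)
    return np.array([[f,0,float(d['cx'])],[0,f,float(d['cy'])],[0,0,1]])
def rays(d,uv):
    p=cv2.undistortPoints(np.array(uv,float).reshape(-1,1,2),K(d),np.array(d['dist_coeffs'],float)).reshape(-1,2)
    return np.c_[p,np.ones(len(p))]
def onplane(d,uv,z):
    M=np.array(d['camera_from_world']);R=M[:3,:3];c=-R.T@M[:3,3]
    r=rays(d,uv)@R
    return c+r*((z-c[2])/r[:,2])[:,None]
def cloud(d):
    v,u=np.mgrid[0:400,0:640]; uv=np.c_[u.ravel(),v.ravel()]
    M=np.array(d['camera_from_world'])
    P=(rays(d,uv)*d['range_z'].reshape(-1,1)-M[:3,3])@M[:3,:3]
    P[d['range_z'].ravel()<=0]=np.nan
    return P.reshape(400,640,3)
def proj(d,P):
    M=np.array(d['camera_from_world'])
    return cv2.projectPoints(np.array(P,float).reshape(-1,1,3),cv2.Rodrigues(M[:3,:3])[0],M[:3,3],K(d),np.array(d['dist_coeffs'],float))[0].reshape(-1,2)
E
python3 - <<'E'
from h import *
o=ctrl.get_obs()
print({k:np.round(v,3) for k,v in o.items()})
for n in('top','side'):
    d=grab(n,n+'0'); print(n,d['fovy'],d['cx'],d['cy'],d['dist_coeffs'],np.round(d['camera_from_world'],3).tolist())
E
```

```text
{'t': np.float64(0.0), 'qpos': array([ 1.261,  0.424,  1.631,  0.   ,  1.089, -0.019]), 'qvel': array([ 0.001,  0.   ,  0.   , -0.001, -0.001,  0.   ]), 'joint_torque': array([ 2.0000e-03, -5.4462e+01, -2.7367e+01,  6.5000e-02,  2.3000e-02,
       -0.0000e+00]), 'ee_pos': array([178.997, 598.224, 221.899]), 'orientation': array([-1.334, -0.991,  0.994]), 'ft_force': array([-0.286, -0.093,  0.042]), 'moment': array([-0.009,  0.009,  0.014]), 'width': np.float64(87.573)}
top 53.36511514576778 323.5579264973714 199.9587244482237 [-0.04423442  0.          0.          0.          0.        ] [[0.129, -0.992, -0.001, -21.353], [-0.965, -0.125, -0.231, 558.332], [0.229, 0.03, -0.973, 987.562], [0.0, 0.0, 0.0, 1.0]]
side 47.05056471349355 314.73939450982004 202.6318770914378 [-0.10087768  0.          0.          0.          0.        ] [[0.934, -0.356, -0.014, -502.037], [-0.213, -0.525, -0.824, 187.171], [0.286, 0.773, -0.566, 1183.145], [0.0, 0.0, 0.0, 1.0]]
```

View pics/top0.png

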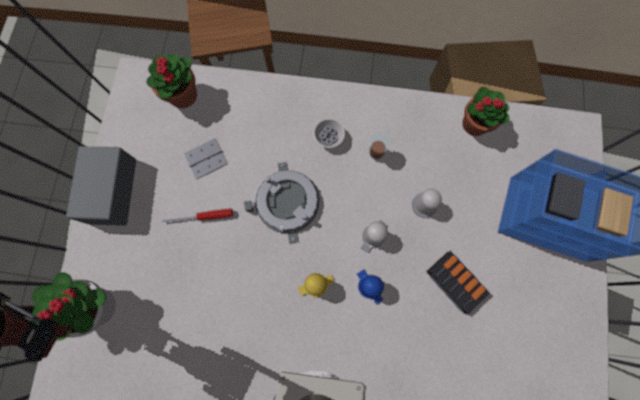

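View pics/side0.png

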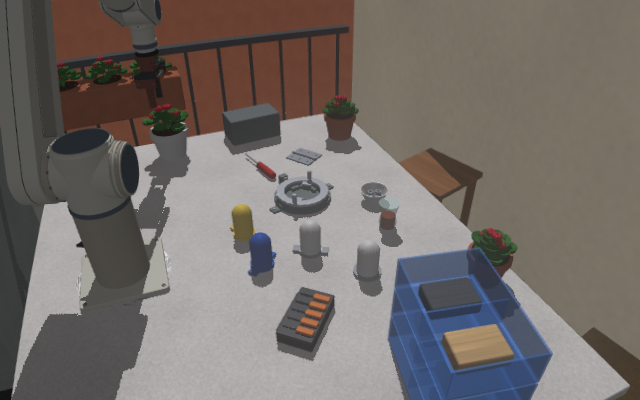

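The top view shows the lamp at about (288,201), the eared white globe at (375,235) and the spare at (428,203). The yellow and blue decoys are at (316,285) and (371,287).

```bash
python3 - <<'E'
from h import *
t=load('top0');s=load('side0')
def crop(d,x0,y0,w,h,k,n): cv2.imwrite(n,cv2.cvtColor(cv2.resize(d['img'][y0:y0+h,x0:x0+w],None,fx=k,fy=k,interpolation=cv2.INTER_CUBIC),cv2.COLOR_RGB2BGR))
crop(t,235,150,230,150,3.4,'pics/tc.png'); crop(s,225,160,180,130,4.4,'pics/sc.png')
C=cloud(t)
for uv in [(376,234),(428,202),(288,203),(320,330),(450,330)]: print(uv,C[uv[1],uv[0]].round(1))
C=cloud(s)
for uv in [(311,228),(368,250),(302,190)]: print(uv,C[uv[1],uv[0]].round(1))
E
```

```text
(376, 234) [479.2 -92.6  94.2]
(428, 202) [ 580.4 -218.8   88.7]
(288, 203) [547.5 149.3  12.6]
(320, 330) [222.8  16.9  -0.6]
(450, 330) [ 265.4 -324.4   -4.9]
(311, 228) [ 487.5 -107.2   90. ]
(368, 250) [ 584.8 -241.9   90.9]
(302, 190) [562.  178.5  17.5]
```

View pics/tc.png

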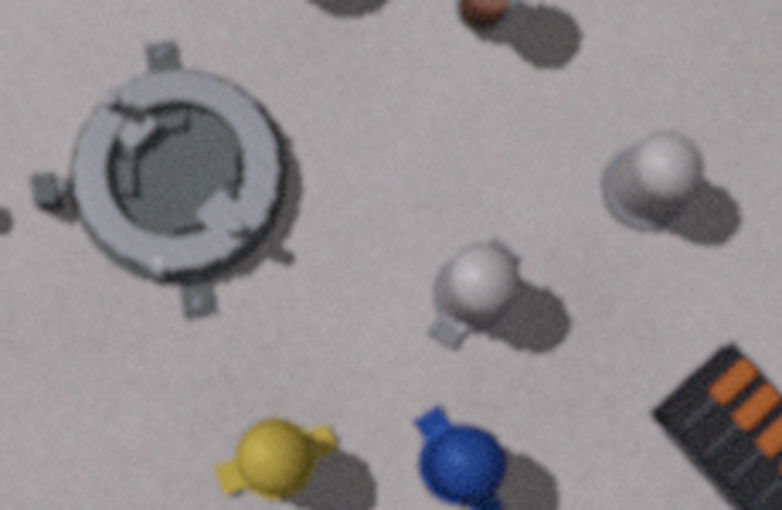

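View pics/sc.png

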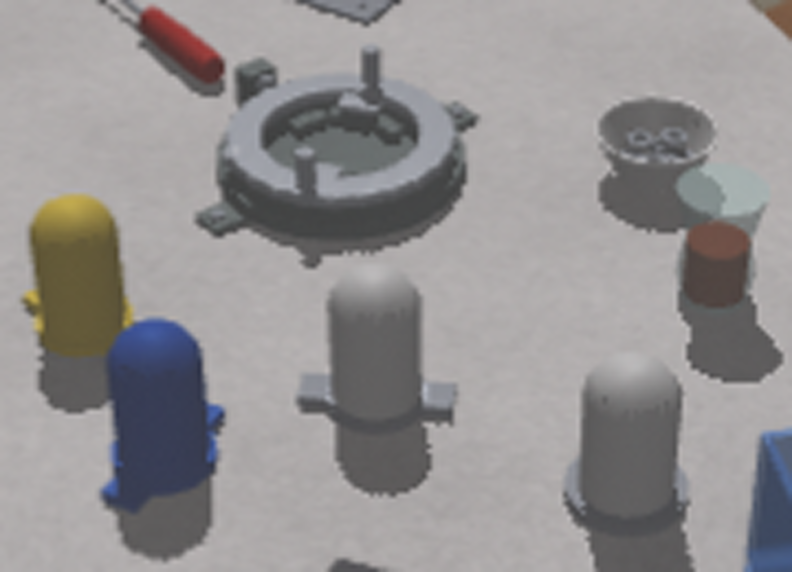

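```bash
python3 - <<'E'
from h import *
from scipy.optimize import least_squares
for n in('top','side'):
    d=load(n+'0'); C=cloud(d).reshape(-1,3); px=d['img'].reshape(-1,3).astype(float)
    ctr=np.array([555,150])
    r=np.hypot(*(C[:,:2]-ctr).T)
    # floor bias
    m=(r>130)&(r<170)&(abs(C[:,2])<15); print(n,'floor z',np.median(C[m,2]),C[m,2].std())
    z0=np.median(C[m,2])
    for it in range(5):
        r=np.hypot(*(C[:,:2]-ctr).T)
        m=(r<100)&(abs(C[:,2]-z0-32)<5)
        P=C[m,:2]
        # trim: annulus 57..82: fit by extremes
        a=np.arctan2(*(P-ctr).T[::-1]); b=np.digitize(a,np.linspace(-np.pi,np.pi,37))
        out=[];inn=[]
        for k in range(1,37):
            q=P[b==k]
            if len(q)<5: continue
            rr=np.hypot(*(q-ctr).T); out.append(q[np.argsort(rr)[int(.95*len(rr))]])
        out=np.array(out)
        f=least_squares(lambda x:np.hypot(*(out-x[:2]).T)-x[2],[*ctr,80],loss='soft_l1'); ctr=f.x[:2]
    print(n,'ring',f.x.round(1),m.sum(), np.median(C[m,2]))
    r=np.hypot(*(C[:,:2]-ctr).T)
    m=(r<95)&(C[:,2]>z0+42)&(C[:,2]<72)
    Q=C[m]; print('posts n',len(Q)); 
    for sgn in (1,-1):
        q=Q[(Q[:,1]-ctr[1])*sgn>0]
        if len(q): print(q.mean(0).round(1),q.min(0).round(1),q.max(0).round(1))
    m=(r>92)&(r<125)&(C[:,2]>z0+7)&(C[:,2]<50)
    Q=C[m];th=np.degrees(np.arctan2(Q[:,1]-ctr[1],Q[:,0]-ctr[0]))
    for lo in range(-180,180,20):
        k=(th>=lo)&(th<lo+20)
        if k.sum()>3: print('  th',lo,k.sum(),np.median(th[k]).round(1),Q[k,2].max().round(1))
    # globe
    for g in [(485,-103),(585,-235)]:
        r=np.hypot(C[:,0]-g[0],C[:,1]-g[1]); m=(r<60)&(C[:,2]>z0+3); Q=C[m]; 
        print('globe',len(Q),'top',np.nanpercentile(Q[:,2],99), Q.mean(0).round(1), [ (Q[(Q[:,2]>a)&(Q[:,2]<a+10)].mean(0).round(1).tolist(),int(((Q[:,2]>a)&(Q[:,2]<a+10)).sum())) for a in (5,15,40,60,80)])
E
```

```text
top floor z -0.7365720304870058 2.1462220897912623
top ring [554.8 153.8  81. ] 1552 31.039720028418017
posts n 54
[598.5 209.3  57. ] [592.8 203.6  45.5] [605.6 215.8  64.7]
[509.7  96.8  57.2] [504.2  91.3  41.7] [516.7 102.4  62.4]
  th -180 15 -164.0 12.1
  th 0 16 16.2 10.9
  th 100 96 108.4 39.9
globe 655 top 96.3700782165009 [482.2 -93.9  57. ] [([472.3, -86.8, 8.4], 122), ([476.4, -77.9, 20.1], 11), ([472.9, -82.7, 46.7], 15), ([471.1, -84.4, 66.5], 11), ([486.9, -95.0, 85.6], 152)]
globe 723 top 96.78263037271171 [ 585.4 -223.7   53.5] [([582.7, -219.1, 8.0], 142), ([579.0, -215.4, 19.3], 25), ([580.3, -211.8, 44.2], 22), ([576.7, -216.0, 65.2], 27), ([590.3, -226.3, 85.9], 150)]
side floor z 2.3459539046934093 1.9040741576661449
side ring [552.3 156.1  82.7] 740 34.00198125965329
posts n 61
[596.9 210.3  55.8] [590.2 203.4  44.4] [602.7 219.2  64.6]
[508.5  97.1  55.6] [502.   89.9  44.7] [515.8 105.7  65.3]
  th -180 7 -164.7 15.3
  th 0 5 16.5 13.0
  th 80 4 99.4 40.0
  th 100 60 110.4 41.1
globe 835 top 97.94718817804386 [ 483.3 -107.7   51.3] [([485.1, -104.0, 9.5], 191), ([481.6, -111.9, 19.8], 62), ([483.9, -113.8, 44.8], 67), ([480.9, -112.0, 64.7], 63), ([482.5, -108.5, 85.4], 101)]
globe 899 top 97.88086407679965 [ 585.8 -240.5   53.7] [([584.6, -240.4, 9.4], 180), ([584.5, -245.8, 20.1], 65), ([583.4, -245.5, 45.5], 64), ([583.5, -244.8, 65.1], 72), ([586.8, -239.9, 85.3], 112)]
```

```bash
cat > m.py <<'E'
from h import *
def bear(tag,g,z0,zl=20,zh=90):
    d=load(tag);M=d['camera_from_world'];c=-M[:3,:3].T@M[:3,3]
    C=cloud(d);r=np.hypot(C[...,0]-g[0],C[...,1]-g[1]); m=(r<40)&(C[...,2]>z0+zl)&(C[...,2]<z0+zh)
    v,u=np.nonzero(m); R=rays(d,np.c_[u,v])@M[:3,:3]
    b=np.arctan2(R[:,1],R[:,0]); b0=np.arctan2(g[1]-c[1],g[0]-c[0]); b=(b-b0+np.pi)%(2*np.pi)-np.pi
    lo,hi=np.percentile(b,[.7,99.3]); D=np.hypot(g[0]-c[0],g[1]-c[1])
    return c,b0+(lo+hi)/2,(hi-lo)*D
def ears(tag,g,z0):
    d=load(tag);C=cloud(d).reshape(-1,3);r=np.hypot(C[:,0]-g[0],C[:,1]-g[1])
    Q=C[(r>34)&(r<54)&(C[:,2]>z0+4)&(C[:,2]<z0+13)]
    return Q
if __name__=='__main__':
    g=np.array([484,-101.])
    for it in range(3):
        c1,b1,w1=bear('side0',g,2); c2,b2,w2=bear('top0',g,-1)
        A=np.array([[np.cos(b1),-np.cos(b2)],[np.sin(b1),-np.sin(b2)]]); s=np.linalg.solve(A,c2[:2]-c1[:2])
        g=c1[:2]+s[0]*np.array([np.cos(b1),np.sin(b1)]); print('globe',g.round(1),'bear',np.degrees([b1,b2]).round(1),'widths',w1.round(1),w2.round(1),c1.round(),c2.round())
    for t,z in(('side0',2),('top0',-1)):
        Q=ears(t,g,z); th=np.arctan2(Q[:,1]-g[1],Q[:,0]-g[0]); ph=0.5*np.angle(np.exp(2j*th).mean()); print(t,len(Q),'ear yaw',np.degrees(ph).round(1))
        for sg in (1,-1):
            q=Q[np.cos(th-ph)*sg>0]; print(len(q),q.mean(0).round(1), np.percentile((q[:,:2]-g)@[np.cos(ph),np.sin(ph)],[2,98]).round(1),np.percentile((q[:,:2]-g)@[-np.sin(ph),np.cos(ph)],[2,98]).round(1))
    for t in('top0','side0'):
        d=load(t); N=500; k=2.5
        j,i=np.mgrid[0:N,0:N]; X=553.5+(250-j)/k; Y=154+(250-i)/k
        uv=proj(d,np.c_[X.ravel(),Y.ravel(),np.full(N*N,22.)]).astype(np.float32).reshape(N,N,2)
        im=cv2.remap(d['img'],uv[...,0],uv[...,1],cv2.INTER_CUBIC)
        im=cv2.convertScaleAbs(im,alpha=1.5)
        for a in range(0,360,15):
            p=lambda r:(int(250-k*r*np.sin(np.radians(a))),int(250-k*r*np.cos(np.radians(a))))
            cv2.line(im,p(90),p(95),(255,0,0) if a else (0,255,0),1)
        cv2.imwrite(f'pics/rect_{t}.png',im[...,::-1])
    a=cv2.imread('pics/rect_top0.png');b=cv2.imread('pics/rect_side0.png')
    cv2.imwrite('pics/rect.png',cv2.resize(np.hstack([a,b]),(800,400)))
E
python3 m.py
```

```text
globe [487.6 -94.6] bear [ 70.6 -33.4] widths 54.7 54.1 [ 170. -995.  817.] [ 315.   19. 1090.]
globe [487.6 -94.6] bear [ 70.6 -33.4] widths 55.2 53.9 [ 170. -995.  817.] [ 315.   19. 1090.]
globe [487.6 -94.6] bear [ 70.6 -33.4] widths 55.2 53.9 [ 170. -995.  817.] [ 315.   19. 1090.]
side0 76 ear yaw -29.2
37 [ 523.  -114.4    9.6] [34.  47.5] [-11.3  12.2]
39 [451.9 -74.7   9.3] [-48.7 -33.7] [-12.9  12.6]
top0 76 ear yaw -28.5
26 [ 520.8 -110.5    5.6] [15.1 50.3] [-45.4  47. ]
50 [456.9 -75.6   6.9] [-45.1  -0.4] [-26.2  44.8]
```

View pics/rect.png

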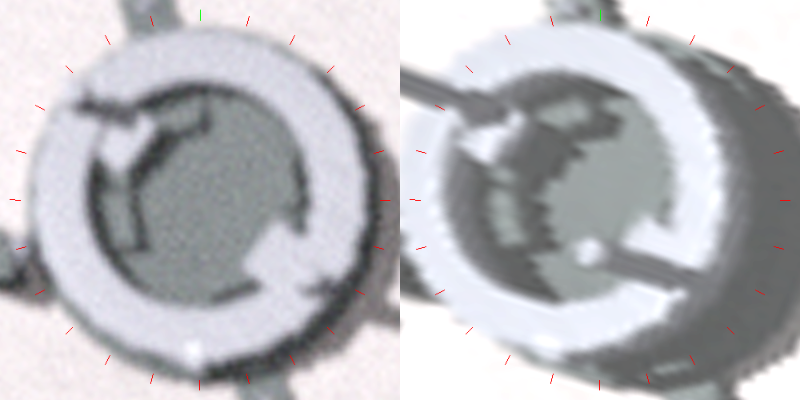

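```bash
python3 - <<'E'
from h import *
c=np.array([553.5,154.])
for t,z0 in(('top0',-.7),('side0',2.3)):
    C=cloud(load(t)).reshape(-1,3);C[:,2]-=z0;r=np.hypot(*(C[:,:2]-c).T);th=np.degrees(np.arctan2(C[:,1]-c[1],C[:,0]-c[0]))
    m=(r>92)&(r<122)&(C[:,2]>33)&(C[:,2]<39)&(th>80)&(th<140); Q=C[m]
    print(t,'block',m.sum(),Q.mean(0).round(1),'th',np.degrees(np.arctan2(Q[:,1].mean()-c[1],Q[:,0].mean()-c[0])).round(1),th[m].min().round(1),th[m].max().round(1),r[m].min(),r[m].max())
    for nm,a,b,zl,zh in(('collar',36,48,19,25),('floor',34,46,10,17)):
        m=(r>a)&(r<b)&(C[:,2]>zl)&(C[:,2]<zh); h=np.histogram(th[m],bins=np.arange(-180,181,6))
        print(nm,[(int(x),int(n)) for n,x in zip(h[0],h[1]) if n>0])
    for lo,hi in((-180,-140),(0,40)):
        m=(r>96)&(r<125)&(C[:,2]>4)&(C[:,2]<15)&(th>lo)&(th<hi);print('screw',m.sum(),C[m].mean(0).round(1),np.degrees(np.arctan2(*(C[m,:2].mean(0)-c)[::-1])).round(1))
E
```

```text
top0 block 59 [524.5 255.5  36.1] th 106.0 99.1 113.0 92.81339264132639 116.4148135121785
collar [(-180, 4), (-174, 8), (-168, 5), (-162, 7), (-156, 4), (-150, 4), (-114, 1), (-108, 2), (-102, 4), (-96, 5), (-90, 2), (-84, 6), (-78, 7), (-72, 5), (-66, 3), (-60, 5), (-30, 1), (0, 4), (6, 4), (12, 6), (18, 5), (24, 4), (30, 3), (36, 1), (42, 2), (48, 1), (54, 2), (60, 1), (66, 4), (72, 5), (78, 4), (84, 5), (90, 5), (96, 5), (102, 6), (108, 5), (114, 7), (120, 2)]
floor [(-138, 1), (-108, 1), (-102, 1), (-96, 2), (-90, 2), (-84, 1), (-78, 1), (-72, 1), (-66, 2), (-60, 3), (-54, 5), (-48, 6), (-42, 3), (-36, 6), (-30, 5), (-24, 6), (-18, 4), (-12, 5), (-6, 6), (0, 1), (6, 2), (12, 1), (18, 1), (24, 4), (30, 2), (36, 2), (42, 1), (48, 2), (54, 2), (60, 1), (66, 2), (72, 2), (78, 2), (84, 2), (90, 1), (96, 1), (102, 2), (108, 1), (114, 2), (120, 4), (126, 5), (132, 6), (138, 8), (144, 6), (150, 7), (156, 5), (162, 7), (168, 5), (174, 5)]
screw 54 [452.7 122.3   6.4] -162.6
screw 55 [655.7 186.1   6.5] 17.5
side0 block 30 [520.9 256.2  35.8] th 107.7 100.2 114.9 97.78784304569427 118.86880947705474
collar [(-180, 3), (-174, 3), (-168, 1), (-162, 1), (-90, 3), (-84, 2), (-78, 1), (-72, 2), (-66, 1), (-60, 2), (-54, 1), (0, 3), (6, 3), (12, 2), (18, 2), (24, 1), (30, 4), (36, 2), (42, 4), (48, 3), (60, 3), (66, 3), (72, 2), (78, 2), (84, 2), (90, 3), (96, 1), (102, 5), (108, 1), (114, 3), (120, 3), (174, 1)]
floor [(-42, 1), (-36, 1), (-30, 1), (-24, 5), (-18, 2), (-12, 3), (-6, 3), (0, 4), (6, 1), (12, 2), (18, 1), (24, 1), (30, 2), (36, 3), (42, 2), (48, 1), (54, 1), (60, 2), (66, 5), (72, 2), (78, 3), (84, 2), (90, 2), (96, 1), (102, 3), (108, 4), (114, 1), (120, 4), (126, 4), (132, 1), (138, 3), (144, 5), (156, 1), (162, 1)]
screw 29 [450.4 124.6   6.4] -164.1
screw 15 [657.9 184.7   6.7] 16.4
```

```bash
python3 - <<'E'
from h import *
from scipy.spatial.transform import Rotation as R
o=ctrl.get_obs(); A=R.from_rotvec(o['orientation']).as_matrix(); print(A.round(3)); print('jaw deg',np.degrees(np.arctan2(A[1,0],A[0,0])), o['ee_pos'], o['qpos'])
e=o['ee_pos']
T=np.array([487.4,-94.6]); print((T-e[:2])/80, (-29-np.degrees(np.arctan2(A[1,0],A[0,0])))/180)
E
```

```text
[[ 0.287 -0.    -0.958]
 [ 0.958 -0.001  0.287]
 [-0.001 -1.     0.   ]]
jaw deg 73.3405668489918 [179.02799795 598.29550322 222.00379044] [ 1.26099752e+00  4.23746559e-01  1.63057999e+00 -1.74532917e-05
  1.08862779e+00 -1.90287317e-02]
[ 3.85465003 -8.66119379] -0.5685587047166211
```

Request:
{"api": "jog_arm", "payload": {"steps": [{"dp": [0.43, -0.96, 0], "turn": [0, 0, -0.065], "claw": 1}, {"dp": [0.43, -0.96, 0], "turn": [0, 0, -0.065], "claw": 1}, {"dp": [0.43, -0.96, 0], "turn": [0, 0, -0.065], "claw": 1}]}}

```text
t: 0.35
ee_pos: [214.2, 515.4, 220.6]
orientation: [-1.411, -0.829, 0.838]
ft_force: [0.6, 0.1, 0.2]
width: 87.8
```

Request:
{"api": "jog_arm", "payload": {"steps": [{"dp": [0.43, -0.96, 0], "turn": [0, 0, -0.065], "claw": 1}, {"dp": [0.43, -0.96, 0], "turn": [0, 0, -0.065], "claw": 1}, {"dp": [0.43, -0.96, 0], "turn": [0, 0, -0.065], "claw": 1}]}}

```text
t: 0.6
ee_pos: [249.1, 433.7, 219.8]
orientation: [-1.472, -0.666, 0.68]
ft_force: [-0.4, -1.3, -0.4]
width: 87.7
```

Request:
{"api": "jog_arm", "payload": {"steps": [{"dp": [0.43, -0.96, 0], "turn": [0, 0, -0.065], "claw": 1}, {"dp": [0.43, -0.96, 0], "turn": [0, 0, -0.065], "claw": 1}, {"dp": [0.43, -0.96, 0], "turn": [0, 0, -0.065], "claw": 1}]}}

```text
t: 0.85
ee_pos: [284.0, 352.4, 219.2]
orientation: [-1.52, -0.501, 0.519]
ft_force: [0.4, 0.1, -0.5]
width: 88.1
```

Request:
{"api": "jog_arm", "payload": {"steps": [{"dp": [0.43, -0.96, 0], "turn": [0, 0, -0.065], "claw": 1}, {"dp": [0.43, -0.96, 0], "turn": [0, 0, -0.065], "claw": 1}, {"dp": [0.43, -0.96, 0], "turn": [0, 0, -0.065], "claw": 1}]}}

```text
t: 1.1
ee_pos: [319.2, 271.8, 219.0]
orientation: [-1.553, -0.335, 0.356]
ft_force: [-0.8, 0.6, 0.4]
width: 87.9
```

Request:
{"api": "jog_arm", "payload": {"steps": [{"dp": [0.43, -0.96, 0], "turn": [0, 0, -0.065], "claw": 1}, {"dp": [0.43, -0.96, 0], "turn": [0, 0, -0.065], "claw": 1}, {"dp": [0.43, -0.96, 0], "turn": [0, 0, -0.065], "claw": 1}]}}

```text
t: 1.35
ee_pos: [355.2, 191.6, 219.0]
orientation: [-1.573, -0.17, 0.192]
ft_force: [0.3, 0.4, 0.0]
width: 87.6
```

Request:
{"api": "jog_arm", "payload": {"steps": [{"dp": [0.43, -0.96, 0], "turn": [0, 0, -0.065], "claw": 1}, {"dp": [0.43, -0.96, 0], "turn": [0, 0, -0.065], "claw": 1}, {"dp": [0.43, -0.96, 0], "turn": [0, 0, -0.065], "claw": 1}]}}

```text
t: 1.6
ee_pos: [391.9, 111.6, 219.3]
orientation: [-1.579, -0.005, 0.026]
ft_force: [0.9, 0.2, 0.1]
width: 88.1
```

Request:
{"api": "jog_arm", "payload": {"steps": [{"dp": [0.43, -0.96, 0], "turn": [0, 0, -0.065], "claw": 1}, {"dp": [0.43, -0.96, 0], "turn": [0, 0, -0.065], "claw": 1}, {"dp": [0.43, -0.96, 0], "turn": [0, 0, -0.065], "claw": 1}]}}

```text
t: 1.85
ee_pos: [429.2, 31.7, 219.8]
orientation: [-1.573, 0.158, -0.14]
ft_force: [1.0, 1.4, -1.2]
width: 88.0
```

```bash
cat > st.py <<'E'
from h import *
from scipy.spatial.transform import Rotation as R
import sys
def st(T=None,jaw=None):
    o=ctrl.get_obs(); A=R.from_rotvec(o['orientation']).as_matrix(); j=np.degrees(np.arctan2(A[1,0],A[0,0]))
    print('t',round(float(o['t']),2),'pos',o['ee_pos'].round(1),'jaw',j.round(2),'down',A[:,1].round(4),'F',o['ft_force'].round(1),'M',o['moment'].round(2),'w',round(float(o['width']),1),'q',o['qpos'].round(2))
    if T is not None: print('dp',((np.array(T)-o['ee_pos'])/80).round(3))
    if jaw is not None:
        c,s=np.cos(np.radians(jaw)),np.sin(np.radians(jaw))
        B=np.array([[c,0,s*-1],[s,0,c],[0,-1,0]])
        B=np.c_[[c,s,0],[0,0,-1],np.cross([c,s,0],[0,0,-1])]
        print('turn',(R.from_matrix(B@A.T).as_rotvec()/np.pi).round(4))
if __name__=='__main__':
    a=[float(x) for x in sys.argv[1:]]
    st(a[:3],a[3]) if len(a)>3 else st()
E
python3 st.py 487.4 -94.6 120 -29
```

```text
t 1.85 pos [429.2  31.7 219.8] jaw -10.86 down [-0.0118 -0.0066 -0.9999] F [ 1.   1.4 -1.2] M [-0.07  0.07 -0.03] w 88.0 q [ 0.05  0.14  2.04 -0.01  0.98  0.24]
dp [ 0.727 -1.579 -1.247]
turn [ 0.0015 -0.0041 -0.1008]
```

Request:
{"api": "jog_arm", "payload": {"steps": [{"dp": [0.36, -0.8, -0.3], "turn": [0.0015, -0.004, -0.1], "claw": 1}, {"dp": [0.36, -0.8, -0.3], "turn": [0.0015, -0.004, -0.1], "claw": 1}, {"dp": [0.36, -0.8, -0.3], "turn": [0.0015, -0.004, -0.1], "claw": 1}]}}

```text
t: 2.1
ee_pos: [460.1, -34.9, 194.5]
orientation: [-1.534, 0.399, -0.4]
ft_force: [-0.0, 0.1, 0.1]
width: 87.7
```

Request:
{"api": "jog_arm", "payload": {"steps": [{"dp": [0.36, -0.78, 0], "turn": [0, 0, 0], "claw": 1}, {"dp": [0.36, -0.78, 0], "turn": [0, 0, 0], "claw": 1}, {"dp": [0.36, -0.78, 0], "turn": [0, 0, 0], "claw": 1}, {"dp": [0.36, -0.78, 0], "turn": [0, 0, 0], "claw": 1}, {"dp": [0.36, -0.78, 0], "turn": [0, 0, 0], "claw": 1}]}}

```text
t: 2.52
ee_pos: [488.5, -96.0, 194.0]
orientation: [-1.534, 0.399, -0.398]
ft_force: [0.3, 0.3, 0.2]
width: 87.8
```

```bash
python3 st.py 487.4 -94.6 120 -29
```

```text
t 2.52 pos [488.5 -96.  194. ] jaw -29.13 down [-1.e-03  4.e-04 -1.e+00] F [0.3 0.3 0.2] M [-0.05  0.08 -0.04] w 87.8 q [-0.22  0.28  1.93  0.    0.94  0.29]
dp [-0.014  0.018 -0.926]
turn [-0.0001 -0.0003  0.0007]
```

Request:
{"api": "jog_arm", "payload": {"steps": [{"dp": [-0.014, 0.018, -0.93], "turn": [0, 0, 0], "claw": 1}, {"dp": [-0.014, 0.018, -0.93], "turn": [0, 0, 0], "claw": 1}, {"dp": [-0.014, 0.018, -0.93], "turn": [0, 0, 0], "claw": 1}, {"dp": [-0.014, 0.018, -0.93], "turn": [0, 0, 0], "claw": 1}]}}

```text
t: 2.85
ee_pos: [485.8, -93.0, 118.8]
orientation: [-1.534, 0.401, -0.392]
ft_force: [0.0, 0.2, 0.2]
width: 88.1
```

```bash
python3 st.py 487.4 -94.6 40 -29; python3 -c "
from h import *
a=grab('side','side1')['img'];b=grab('top','top1')['img']
f=lambda i,x,y:cv2.resize(i[y:y+130,x:x+130],(400,400),interpolation=cv2.INTER_CUBIC)
cv2.imwrite('pics/c1.png',np.hstack([f(a,245,170),f(b,310,170)])[...,::-1])"
```

```text
t 2.85 pos [485.8 -93.  118.8] jaw -29.01 down [-0.0055  0.0015 -1.    ] F [0.  0.2 0.2] M [-0.04  0.11 -0.06] w 88.1 q [-0.21  0.39  1.98  0.    0.77  0.29]
dp [ 0.021 -0.02  -0.985]
turn [-0.0005 -0.0017  0.0001]
```

View pics/c1.png

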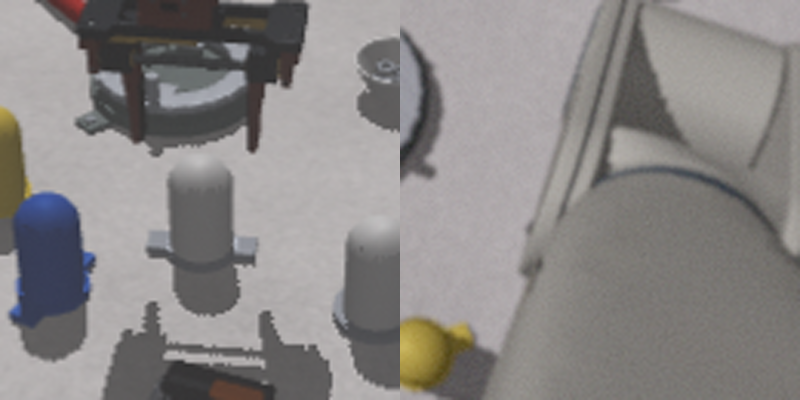

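The side crop shows the open fingers (tips at x 137 and 252) over the eared globe, centred at about x 200, so it is safe to descend.

Request:
{"api": "jog_arm", "payload": {"steps": [{"dp": [0.02, -0.02, -0.4], "turn": [-0.0005, -0.0017, 0], "claw": 1}, {"dp": [0.02, -0.02, -0.7], "turn": [-0.0005, -0.0017, 0], "claw": 1}, {"dp": [0.02, -0.02, -0.985], "turn": [-0.0005, -0.0017, 0], "claw": 1}, {"dp": [0.02, -0.02, -0.985], "turn": [-0.0005, -0.0017, 0], "claw": 1}, {"dp": [0.02, -0.02, -0.985], "turn": [-0.0005, -0.0017, 0], "claw": 1}, {"dp": [0.02, -0.02, -0.985], "turn": [-0.0005, -0.0017, 0], "claw": 1}]}}

```text
t: 3.45
ee_pos: [491.3, -95.8, 44.3]
orientation: [-1.534, 0.39, -0.404]
ft_force: [0.3, -0.8, 0.2]
width: 87.9
```

```bash
python3 st.py 487.4 -94.6 40 -29
```

```text
t 3.45 pos [491.3 -95.8  44.3] jaw -29.04 down [ 0.0087 -0.002  -1.    ] F [ 0.3 -0.8  0.2] M [-0.05  0.09 -0.04] w 87.9 q [-0.22  0.53  2.   -0.    0.59  0.29]
dp [-0.049  0.015 -0.054]
turn [0.0007 0.0028 0.0002]
```

Request:
{"api": "jog_arm", "payload": {"steps": [{"dp": [-0.04, 0.01, -0.05], "turn": [0, 0, 0], "claw": 1}, {"dp": [-0.04, 0.01, -0.05], "turn": [0, 0, 0], "claw": 1}, {"dp": [-0.04, 0.01, -0.05], "turn": [0, 0, 0], "claw": 1}]}}

```text
t: 3.7
ee_pos: [488.6, -95.0, 41.3]
orientation: [-1.534, 0.389, -0.406]
ft_force: [0.9, -1.0, -0.4]
width: 87.5
```

```bash
python3 st.py 487.4 -94.6 40 -29
```

```text
t 3.7 pos [488.6 -95.   41.3] jaw -29.04 down [ 0.0103 -0.0024 -0.9999] F [ 0.9 -1.  -0.4] M [ 0.01  0.1  -0.02] w 87.5 q [-0.22  0.54  2.01 -0.    0.58  0.29]
dp [-0.015  0.006 -0.016]
turn [0.0008 0.0033 0.0002]
```

Straighten the tool, then close.

Request:
{"api": "jog_arm", "payload": {"steps": [{"dp": [-0.015, 0.005, -0.015], "turn": [0.0008, 0.0033, 0], "claw": 1}, {"dp": [-0.015, 0.005, -0.015], "turn": [0.0008, 0.0033, 0], "claw": 1}, {"dp": [-0.015, 0.005, -0.015], "turn": [0.0008, 0.0033, 0], "claw": 1}, {"dp": [-0.015, 0.005, -0.015], "turn": [0.0008, 0.0033, 0], "claw": 1}]}}

```text
t: 4.03
ee_pos: [487.5, -94.7, 40.1]
orientation: [-1.534, 0.397, -0.397]
ft_force: [0.1, -0.1, -0.5]
width: 87.9
```

Request:
{"api": "jog_arm", "payload": {"steps": [{"dp": [0, 0, 0], "turn": [0, 0, 0], "claw": 0.3}, {"dp": [0, 0, 0], "turn": [0, 0, 0], "claw": 0.3}, {"dp": [0, 0, 0], "turn": [0, 0, 0], "claw": 0.3}, {"dp": [0, 0, 0], "turn": [0, 0, 0], "claw": 0.3}, {"dp": [0, 0, 0], "turn": [0, 0, 0], "claw": 0.3}, {"dp": [0, 0, 0], "turn": [0, 0, 0], "claw": 0.3}, {"dp": [0, 0, 0], "turn": [0, 0, 0], "claw": 0.3}, {"dp": [0, 0, 0], "turn": [0, 0, 0], "claw": 0.3}]}}

```text
t: 4.7
ee_pos: [487.5, -94.7, 40.1]
orientation: [-1.534, 0.397, -0.397]
ft_force: [0.3, -0.2, -0.3]
width: 55.2
```

```bash
python3 st.py 487.4 -94.6 40 -29
```

```text
t 4.7 pos [487.5 -94.7  40.1] jaw -29.04 down [ 1.e-04  1.e-04 -1.e+00] F [ 0.3 -0.2 -0.3] M [-0.12  0.09 -0.03] w 55.2 q [-0.22  0.54  2.01  0.    0.59  0.29]
dp [-0.001  0.001 -0.001]
turn [-0.      0.      0.0002]
```

Request:
{"api": "jog_arm", "payload": {"steps": [{"dp": [0, 0, 0.15], "turn": [0, 0, 0], "claw": 0.3}, {"dp": [0, 0, 0.45], "turn": [0, 0, 0], "claw": 0.3}, {"dp": [0, 0, 0.8], "turn": [0, 0, 0], "claw": 0.3}, {"dp": [0, 0, 1], "turn": [0, 0, 0], "claw": 0.3}, {"dp": [0, 0, 1], "turn": [0, 0, 0], "claw": 0.3}, {"dp": [0, 0, 1], "turn": [0, 0, 0], "claw": 0.3}]}}

```text
t: 5.2
ee_pos: [487.6, -94.7, 120.3]
orientation: [-1.534, 0.396, -0.398]
ft_force: [-0.2, -0.9, -3.4]
width: 55.9
```

```bash
python3 st.py 554 154.2 140 -28.3; python3 -c "
from h import *
a=grab('side','side2')['img']
f=lambda i,x,y:cv2.resize(i[y:y+160,x:x+200],(800,640),interpolation=cv2.INTER_CUBIC)
cv2.imwrite('pics/c2.png',f(a,215,120)[:600,:,::-1])"
```

```text
t 5.2 pos [487.6 -94.7 120.3] jaw -29.04 down [ 1.3e-03 -2.0e-04 -1.0e+00] F [-0.2 -0.9 -3.4] M [-0.08  0.16 -0.04] w 55.9 q [-0.22  0.39  1.98  0.    0.77  0.29]
dp [0.829 3.112 0.246]
turn [0.0001 0.0004 0.0041]
```

View pics/c2.png

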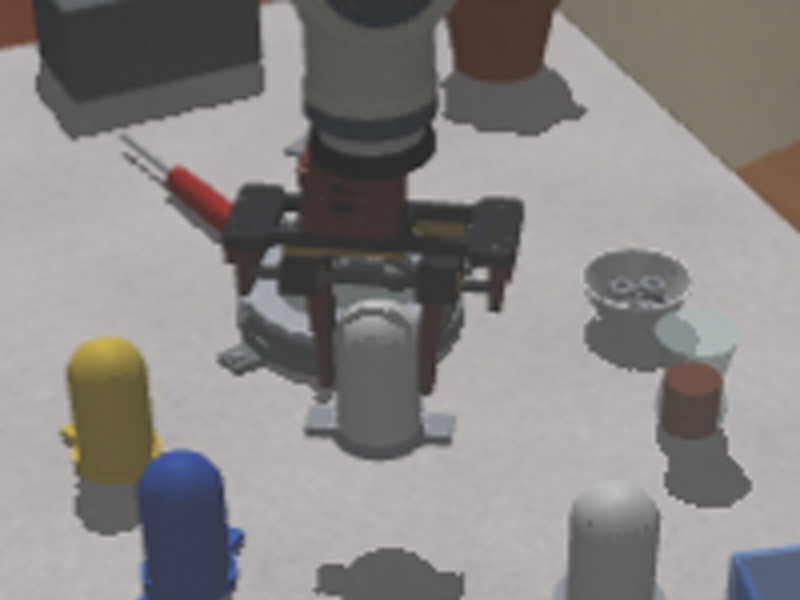

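The globe is held level between the fingers, with its ears at about (320,422) and (438,428). Next is the carry over the lamp.

Request:
{"api": "jog_arm", "payload": {"steps": [{"dp": [0.05, 0.2, 0.06], "turn": [0, 0, 0.001], "claw": 0.3}, {"dp": [0.14, 0.5, 0.06], "turn": [0, 0, 0.001], "claw": 0.3}, {"dp": [0.21, 0.8, 0.06], "turn": [0, 0, 0.001], "claw": 0.3}]}}

```text
t: 5.5
ee_pos: [502.8, -30.2, 122.6]
orientation: [-1.535, 0.399, -0.394]
ft_force: [1.3, -0.3, -3.9]
width: 56.1
```

Request:
{"api": "jog_arm", "payload": {"steps": [{"dp": [0.08, 0.35, 0.06], "turn": [0, 0, 0.001], "claw": 0.3}, {"dp": [0.16, 0.65, 0.06], "turn": [0, 0, 0.001], "claw": 0.3}, {"dp": [0.24, 0.95, 0.06], "turn": [0, 0, 0.001], "claw": 0.3}]}}

```text
t: 5.75
ee_pos: [520.8, 47.0, 125.4]
orientation: [-1.536, 0.399, -0.389]
ft_force: [0.2, -0.7, -3.4]
width: 55.5
```

Request:
{"api": "jog_arm", "payload": {"steps": [{"dp": [0.08, 0.3, 0.06], "turn": [0, 0, 0.001], "claw": 0.3}, {"dp": [0.16, 0.6, 0.06], "turn": [0, 0, 0.001], "claw": 0.3}, {"dp": [0.21, 0.8, 0.06], "turn": [0, 0, 0.001], "claw": 0.3}, {"dp": [0.21, 0.8, 0.06], "turn": [0, 0, 0.001], "claw": 0.3}]}}

```text
t: 6.08
ee_pos: [537.4, 113.5, 128.2]
orientation: [-1.537, 0.396, -0.383]
ft_force: [-0.2, 0.4, -3.2]
width: 55.7
```

```bash
python3 st.py 554 154.2 140 -28.3
```

```text
t 6.08 pos [537.4 113.5 128.2] jaw -28.46 down [-8.8e-03  4.0e-04 -1.0e+00] F [-0.2  0.4 -3.2] M [-0.15  0.08  0.02] w 55.7 q [0.19 0.45 1.86 0.   0.85 0.68]
dp [0.207 0.508 0.147]
turn [-0.0001 -0.0028  0.0009]
```

Request:
{"api": "jog_arm", "payload": {"steps": [{"dp": [0.1, 0.25, 0.02], "turn": [0, -0.001, 0], "claw": 0.3}, {"dp": [0.207, 0.508, 0.02], "turn": [0, -0.001, 0], "claw": 0.3}, {"dp": [0.207, 0.508, 0.02], "turn": [0, -0.001, 0], "claw": 0.3}, {"dp": [0.207, 0.508, 0.02], "turn": [0, -0.001, 0], "claw": 0.3}, {"dp": [0.207, 0.508, 0.02], "turn": [0, -0.001, 0], "claw": 0.3}, {"dp": [0.207, 0.508, 0.02], "turn": [0, -0.001, 0], "claw": 0.3}]}}

```text
t: 6.58
ee_pos: [552.9, 153.0, 128.9]
orientation: [-1.538, 0.396, -0.384]
ft_force: [1.2, -0.1, -4.1]
width: 55.6
```

```bash
python3 st.py 554 154.2 54 -28.3;  python3 -c "
from h import *
a=grab('side','side3')['img'];b=grab('top','top3')['img']
f=lambda i,x,y:cv2.resize(i[y:y+130,x:x+130],(400,400),interpolation=cv2.INTER_CUBIC)
cv2.imwrite('pics/c3.png',np.hstack([f(a,235,110),f(b,225,130)])[...,::-1])
d=load('side3');C=cloud(d).reshape(-1,3);C[:,2]-=2.3
g=np.array([554,154.2]);r=np.hypot(*(C[:,:2]-g).T)
for zl,zh in((78,88),(82,95),(88,100)):
  m=(r<56)&(C[:,2]>zl)&(C[:,2]<zh);Q=C[m];print(m.sum(),Q.mean(0).round(1))
m=(r<60)&(r>34)&(C[:,2]>82)&(C[:,2]<100);Q=C[m];a=np.degrees(np.arctan2(*(Q[:,:2]-g).T[::-1]));
for q in (Q[Q[:,0]>g[0]],Q[Q[:,0]<g[0]]): print(len(q),q.mean(0),q.min(0),q.max(0))
"
```

```text
t 6.58 pos [552.9 153.  128.9] jaw -28.5 down [-7.8e-03 -3.0e-04 -1.0e+00] F [ 1.2 -0.1 -4.1] M [-0.08  0.06 -0.01] w 55.6 q [0.25 0.48 1.8  0.   0.87 0.74]
dp [ 0.014  0.015 -0.937]
turn [ 0.0001 -0.0025  0.0011]
4 [561.8 137.6  87. ]
61 [546.  139.3  91.8]
151 [548.2 142.7  95.1]
30 [586.99385602 132.20376931  94.83959091] [556.01775674 117.61244857  86.52680052] [598.01509893 147.575281    99.95182892]
39 [517.09398668 165.01797843  95.12095086] [504.94164072 126.8018051   90.05330654] [533.33717813 184.77955418  99.82928054]
```

View pics/c3.png

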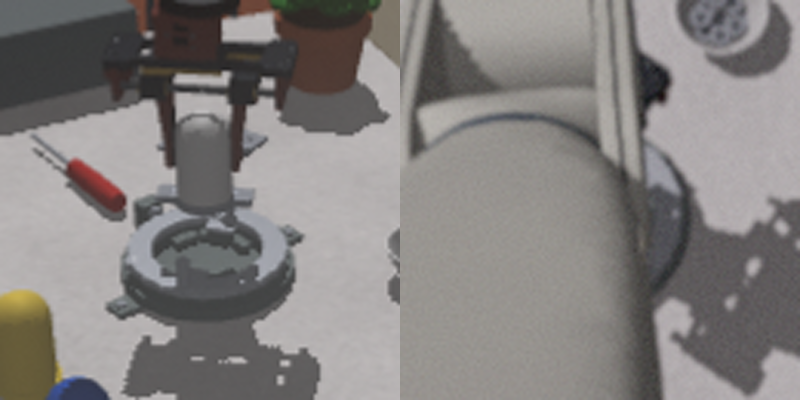

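Request:
{"api": "jog_arm", "payload": {"steps": [{"dp": [0.014, 0.015, -0.2], "turn": [0, -0.0025, 0.001], "claw": 0.3}, {"dp": [0.014, 0.015, -0.45], "turn": [0, -0.0025, 0.001], "claw": 0.3}, {"dp": [0.014, 0.015, -0.6], "turn": [0, -0.0025, 0.001], "claw": 0.3}, {"dp": [0.014, 0.015, -0.6], "turn": [0, -0.0025, 0.001], "claw": 0.3}, {"dp": [0.014, 0.015, -0.6], "turn": [0, -0.0025, 0.001], "claw": 0.3}, {"dp": [0.014, 0.015, -0.6], "turn": [0, -0.0025, 0.001], "claw": 0.3}]}}

```text
t: 7.18
ee_pos: [555.0, 154.3, 82.1]
orientation: [-1.535, 0.386, -0.389]
ft_force: [0.4, -0.6, -3.2]
width: 55.6
```

```bash
python3 st.py 554 154.2 54 -28.3;  python3 -c "
from h import *
a=grab('side','side4')['img']
f=lambda i,x,y:cv2.resize(i[y:y+110,x:x+130],(800,677),interpolation=cv2.INTER_CUBIC)
cv2.imwrite('pics/c4.png',f(a,235,120)[:600,:,::-1])
import m
c,b,w=m.bear('side4',[554,154.2],2.3,60,100)
g=np.array([554,154.2]);D=np.hypot(*(g-c[:2]));b0=np.arctan2(g[1]-c[1],g[0]-c[0]);print('lateral off',(b-b0)*D,w)
"
```

```text
t 7.18 pos [555.  154.3  82.1] jaw -28.35 down [ 1.8e-03  2.0e-04 -1.0e+00] F [ 0.4 -0.6 -3.2] M [-0.09  0.12  0.05] w 55.6 q [ 0.25  0.55  1.82 -0.    0.77  0.75]
dp [-0.013 -0.001 -0.351]
turn [-0.0001  0.0006  0.0003]
lateral off 0.5196426483126171 71.76701339905568
```

View pics/c4.png

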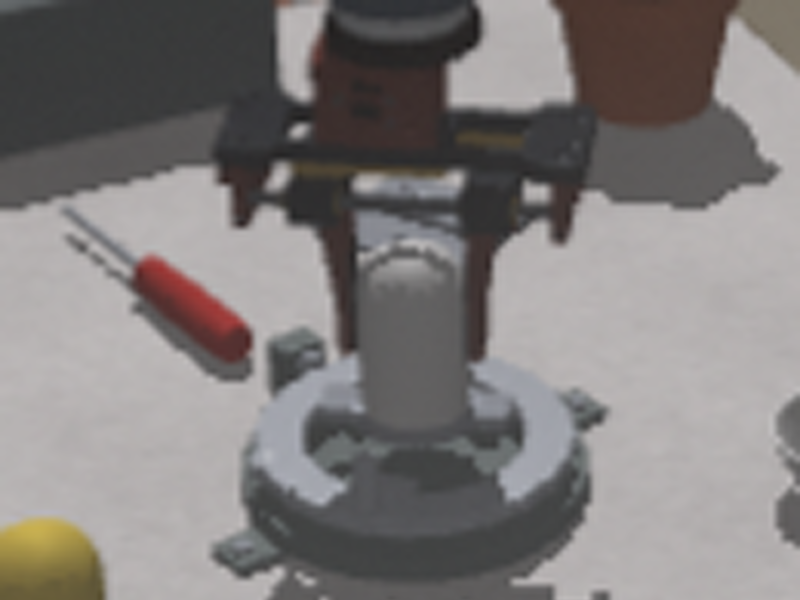

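Request:
{"api": "jog_arm", "payload": {"steps": [{"dp": [-0.012, 0, -0.1], "turn": [0, 0.0005, 0], "claw": 0.3}, {"dp": [-0.012, 0, -0.2], "turn": [0, 0.0005, 0], "claw": 0.3}, {"dp": [-0.012, 0, -0.28], "turn": [0, 0.0005, 0], "claw": 0.3}, {"dp": [-0.012, 0, -0.28], "turn": [0, 0.0005, 0], "claw": 0.3}, {"dp": [-0.012, 0, -0.28], "turn": [0, 0.0005, 0], "claw": 0.3}]}}

```text
t: 7.65
ee_pos: [553.7, 154.3, 59.2]
orientation: [-1.536, 0.388, -0.387]
ft_force: [-0.0, 0.2, -3.0]
width: 55.6
```

```bash
python3 st.py 554 154.2 54 -28.3
```

```text
t 7.65 pos [553.7 154.3  59.2] jaw -28.34 down [-5.e-04  0.e+00 -1.e+00] F [-0.   0.2 -3. ] M [-0.02  0.11 -0.  ] w 55.6 q [0.25 0.58 1.83 0.   0.73 0.75]
dp [ 0.004 -0.001 -0.065]
turn [-0.     -0.0002  0.0002]
```

Request:
{"api": "jog_arm", "payload": {"steps": [{"dp": [0.004, 0, -0.03], "turn": [0, 0, 0], "claw": 0.3}, {"dp": [0.004, 0, -0.05], "turn": [0, 0, 0], "claw": 0.3}, {"dp": [0.004, 0, -0.066], "turn": [0, 0, 0], "claw": 0.3}, {"dp": [0.004, 0, -0.066], "turn": [0, 0, 0], "claw": 0.3}, {"dp": [0.004, 0, -0.066], "turn": [0, 0, 0], "claw": 0.3}]}}

```text
t: 8.07
ee_pos: [554.2, 154.3, 54.2]
orientation: [-1.536, 0.388, -0.388]
ft_force: [-0.9, -0.6, -1.1]
width: 55.3
```

```bash
python3 st.py 554 154.2 54 -28.3;  python3 -c "
from h import *
a=grab('side','side5')['img']
f=lambda i,x,y:cv2.resize(i[y:y+110,x:x+130],(800,677),interpolation=cv2.INTER_CUBIC)
cv2.imwrite('pics/c5.png',f(a,235,120)[:600,:,::-1])
"
```

```text
t 8.07 pos [554.2 154.3  54.2] jaw -28.34 down [-2.e-04  1.e-04 -1.e+00] F [-0.9 -0.6 -1.1] M [-0.11  0.13 -0.03] w 55.3 q [0.25 0.59 1.83 0.   0.72 0.75]
dp [-0.002 -0.002 -0.002]
turn [-0.     -0.0001  0.0002]
```

View pics/c5.png

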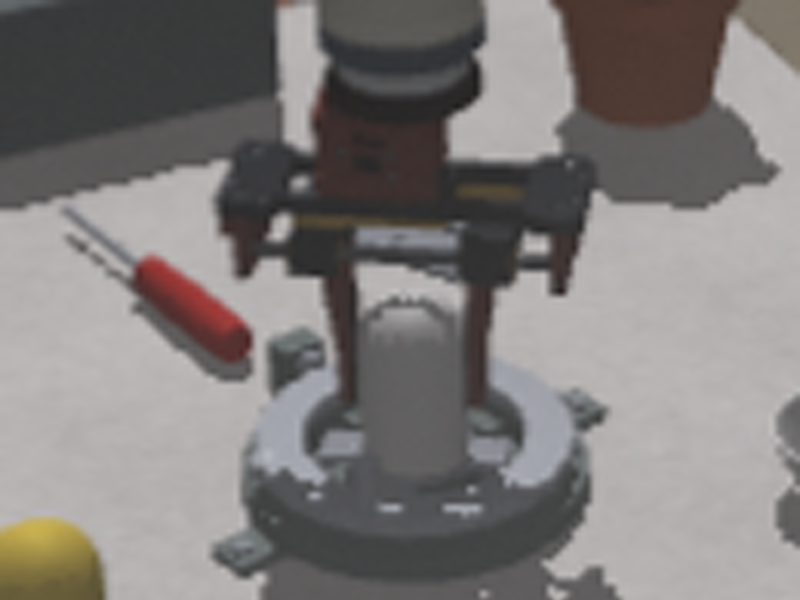

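Request:
{"api": "jog_arm", "payload": {"steps": [{"dp": [-0.002, -0.001, -0.01], "turn": [0, 0, 0], "claw": 0.3}, {"dp": [-0.002, -0.001, -0.01], "turn": [0, 0, 0], "claw": 0.3}, {"dp": [-0.002, -0.001, -0.01], "turn": [0, 0, 0], "claw": 0.3}]}}

```text
t: 8.37
ee_pos: [554.2, 154.4, 54.1]
orientation: [-1.535, 0.388, -0.388]
ft_force: [-2.9, -0.9, 6.1]
width: 55.7
```

```bash
python3 st.py 554 154.2 54 -28.3
```

```text
t 8.37 pos [554.2 154.4  54.1] jaw -28.34 down [ 3.e-04  3.e-04 -1.e+00] F [-2.9 -0.9  6.1] M [-0.1   0.6   0.03] w 55.7 q [0.25 0.59 1.83 0.   0.72 0.75]
dp [-0.002 -0.002 -0.001]
turn [-0.0001  0.0001  0.0002]
```

Contact comes at exactly 14 mm above the pick height, so the foot is on the seat. I'll release and rise.

Request:
{"api": "jog_arm", "payload": {"steps": [{"dp": [0, 0, 0], "turn": [0, 0, 0], "claw": 1}, {"dp": [0, 0, 0], "turn": [0, 0, 0], "claw": 1}, {"dp": [0, 0, 0], "turn": [0, 0, 0], "claw": 1}, {"dp": [0, 0, 0], "turn": [0, 0, 0], "claw": 1}, {"dp": [0, 0, 0], "turn": [0, 0, 0], "claw": 1}, {"dp": [0, 0, 0], "turn": [0, 0, 0], "claw": 1}]}}

```text
t: 8.87
ee_pos: [554.2, 154.4, 54.1]
orientation: [-1.535, 0.388, -0.388]
ft_force: [-0.1, 0.1, 0.6]
width: 87.0
```

Request:
{"api": "jog_arm", "payload": {"steps": [{"dp": [0, 0, 0.2], "turn": [0, 0, 0], "claw": 1}, {"dp": [0, 0, 0.5], "turn": [0, 0, 0], "claw": 1}, {"dp": [0, 0, 0.9], "turn": [0, 0, 0], "claw": 1}, {"dp": [0, 0, 1], "turn": [0, 0, 0], "claw": 1}, {"dp": [0, 0, 1], "turn": [0, 0, 0], "claw": 1}]}}

```text
t: 9.28
ee_pos: [556.0, 154.9, 136.6]
orientation: [-1.533, 0.384, -0.391]
ft_force: [0.3, -0.6, 0.7]
width: 87.7
```

```bash
python3 st.py 554 154.2 54 -28.3;  python3 -c "
from h import *
a=grab('side','side6')['img']
f=lambda i,x,y:cv2.resize(i[y:y+110,x:x+130],(800,677),interpolation=cv2.INTER_CUBIC)
cv2.imwrite('pics/c6.png',f(a,235,120)[:600,:,::-1])
C=cloud(load('side6')).reshape(-1,3);C[:,2]-=2.3
r=np.hypot(C[:,0]-554,C[:,1]-154.2)
print('top of glass',np.percentile(C[(r<22)&(C[:,2]<125)&(C[:,2]>60),2],[50,98]))
m=(r>62)&(r<82)&(C[:,2]>42)&(C[:,2]<68);Q=C[m]
for s in(1,-1):
  q=Q[(Q[:,1]-154.2)*s>0]; print(len(q),q.mean(0))
"
```

```text
t 9.28 pos [556.  154.9 136.6] jaw -28.35 down [ 0.0054  0.0016 -1.    ] F [ 0.3 -0.6  0.7] M [ 0.01  0.07 -0.02] w 87.7 q [0.25 0.46 1.8  0.   0.87 0.75]
dp [-0.026 -0.008 -1.032]
turn [-0.0005  0.0017  0.0002]
top of glass [104.67078872 109.99959213]
3 [602.05482254 213.05251995  60.46335289]
35 [508.63111837  97.61469882  52.64093331]
```

View pics/c6.png

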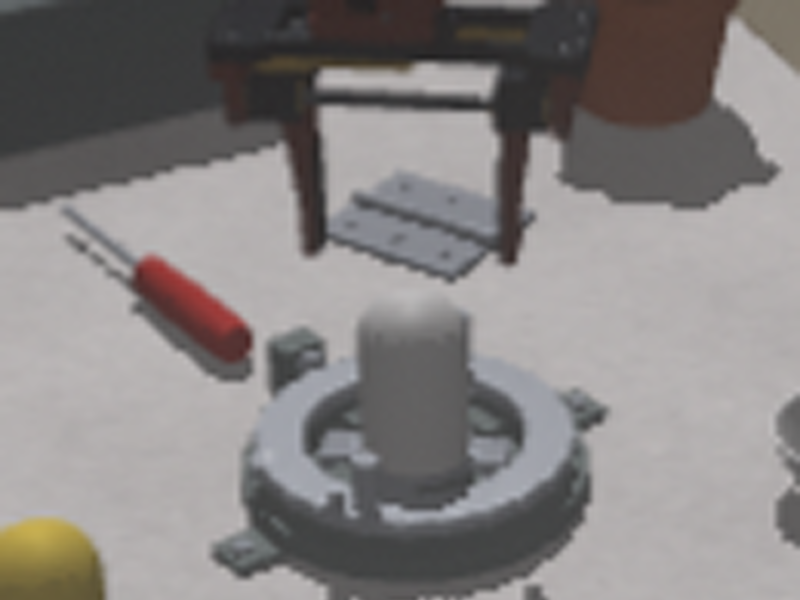

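The glass top is at 109–110 mm (14 + 95 expected), so it is seated upright. Post_b is visible at about (365,480) in the crop, and I'll straddle it with part-open fingers.

Request:
{"api": "jog_arm", "payload": {"steps": [{"dp": [-0.2, -0.25, 0.1], "turn": [0, 0.001, -0.03], "claw": 0.34}, {"dp": [-0.4, -0.5, 0.1], "turn": [0, 0.001, -0.0535], "claw": 0.34}, {"dp": [-0.58, -0.72, 0.1], "turn": [0, 0.001, -0.0535], "claw": 0.34}, {"dp": [-0.58, -0.72, 0.1], "turn": [0, 0.001, -0.0535], "claw": 0.34}, {"dp": [-0.58, -0.72, 0.1], "turn": [0, 0.001, -0.0535], "claw": 0.34}, {"dp": [-0.58, -0.72, 0.1], "turn": [0, 0.001, -0.0535], "claw": 0.34}, {"dp": [-0.58, -0.72, 0.1], "turn": [0, 0.001, -0.0535], "claw": 0.34}]}}

```text
t: 9.92
ee_pos: [509.0, 97.5, 142.3]
orientation: [-1.507, 0.519, -0.518]
ft_force: [0.8, -0.5, 0.3]
width: 44.5
```

```bash
python3 st.py 509.3 97.2 70 -38
```

```text
t 9.92 pos [509.   97.5 142.3] jaw -37.94 down [-6.e-04  8.e-04 -1.e+00] F [ 0.8 -0.5  0.3] M [-0.07  0.11 -0.01] w 44.5 q [0.17 0.38 1.92 0.   0.84 0.83]
dp [ 0.004 -0.003 -0.903]
turn [-0.0002 -0.0002 -0.0003]
```

Request:
{"api": "jog_arm", "payload": {"steps": [{"dp": [0.004, -0.004, -0.3], "turn": [0, 0, 0], "claw": 0.34}, {"dp": [0.004, -0.004, -0.6], "turn": [0, 0, 0], "claw": 0.34}, {"dp": [0.004, -0.004, -0.85], "turn": [0, 0, 0], "claw": 0.34}, {"dp": [0.004, -0.004, -0.85], "turn": [0, 0, 0], "claw": 0.34}, {"dp": [0.004, -0.004, -0.85], "turn": [0, 0, 0], "claw": 0.34}, {"dp": [0.004, -0.004, -0.85], "turn": [0, 0, 0], "claw": 0.34}]}}

```text
t: 10.42
ee_pos: [510.1, 97.6, 74.8]
orientation: [-1.507, 0.518, -0.518]
ft_force: [0.6, 0.2, 0.8]
width: 29.7
```

```bash
python3 st.py 509.3 97.2 44 -38;  python3 -c "
from h import *
a=grab('side','side7')['img']
f=lambda i,x,y:cv2.resize(i[y:y+110,x:x+130],(800,677),interpolation=cv2.INTER_CUBIC)
cv2.imwrite('pics/c7.png',f(a,235,130)[:600,:,::-1])
"
```

```text
t 10.42 pos [510.1  97.6  74.8] jaw -37.91 down [ 1.e-04  9.e-04 -1.e+00] F [0.6 0.2 0.8] M [-0.1   0.05 -0.03] w 29.7 q [0.17 0.5  1.95 0.   0.69 0.83]
dp [-0.01  -0.005 -0.385]
turn [-0.0003  0.     -0.0005]
```

View pics/c7.png

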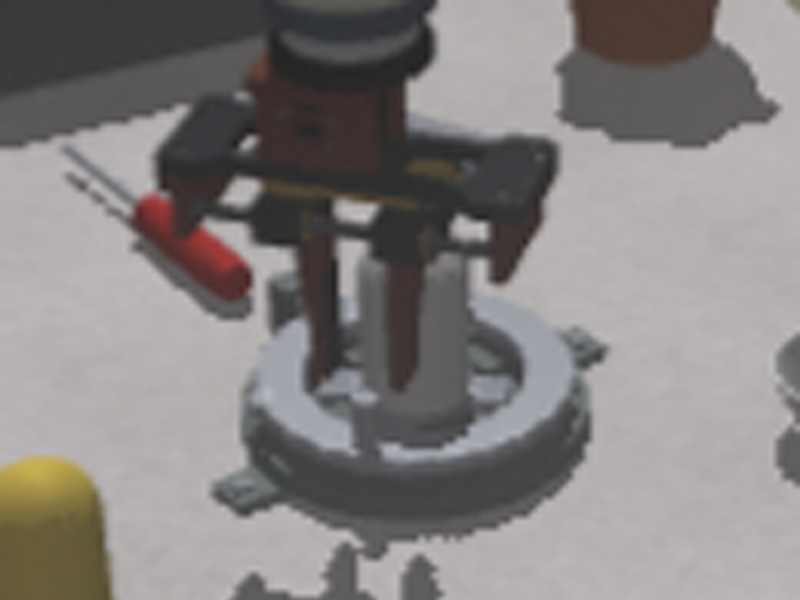

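The fingers (tips at (320,382) and (402,387)) straddle post_b's top at about (365,400). I'll lower around it.

Request:
{"api": "jog_arm", "payload": {"steps": [{"dp": [-0.01, -0.005, -0.15], "turn": [0, 0, 0], "claw": 0.34}, {"dp": [-0.01, -0.005, -0.3], "turn": [0, 0, 0], "claw": 0.34}, {"dp": [-0.01, -0.005, -0.39], "turn": [0, 0, 0], "claw": 0.34}, {"dp": [-0.01, -0.005, -0.39], "turn": [0, 0, 0], "claw": 0.34}, {"dp": [-0.01, -0.005, -0.39], "turn": [0, 0, 0], "claw": 0.34}]}}

```text
t: 10.88
ee_pos: [509.0, 97.0, 43.3]
orientation: [-1.507, 0.519, -0.517]
ft_force: [-0.3, -0.3, -0.7]
width: 29.9
```

```bash
python3 st.py 509.3 97.2 44 -38; cat > arc.py <<'E'
from h import *
import sys
e=ctrl.get_obs()['ee_pos']
for a in sys.argv[1:]:
    a=float(a); p=np.array([554+72*np.cos(np.radians(a)),154.2+72*np.sin(np.radians(a)),44]); print(a,((p-e)/80).round(3))
E
python3 arc.py 226 221 216 211 206 201 196 191 186 182
```

```text
t 10.88 pos [509.   97.   43.3] jaw -37.92 down [-5.e-04  8.e-04 -1.e+00] F [-0.3 -0.3 -0.7] M [-0.08  0.09  0.02] w 29.9 q [0.16 0.55 1.96 0.   0.63 0.83]
dp [0.004 0.002 0.009]
turn [-0.0003 -0.0002 -0.0004]
226.0 [-0.063  0.067  0.009]
221.0 [-0.117  0.124  0.009]
216.0 [-0.166  0.185  0.009]
211.0 [-0.209  0.251  0.009]
206.0 [-0.246  0.32   0.009]
201.0 [-0.278  0.392  0.009]
196.0 [-0.303  0.466  0.009]
191.0 [-0.321  0.543  0.009]
186.0 [-0.332  0.62   0.009]
182.0 [-0.337  0.683  0.009]
```

Request:
{"api": "jog_arm", "payload": {"steps": [{"dp": [-0.063, 0.067, 0.01], "turn": [0, 0, -0.025], "claw": 0.34}, {"dp": [-0.117, 0.124, 0.01], "turn": [0, 0, -0.045], "claw": 0.34}, {"dp": [-0.166, 0.185, 0.01], "turn": [0, 0, -0.067], "claw": 0.34}, {"dp": [-0.209, 0.251, 0.01], "turn": [0, 0, -0.089], "claw": 0.34}, {"dp": [-0.246, 0.32, 0.01], "turn": [0, 0, -0.11], "claw": 0.34}, {"dp": [-0.278, 0.392, 0.01], "turn": [0, 0, -0.13], "claw": 0.34}, {"dp": [-0.303, 0.466, 0.01], "turn": [0, 0, -0.15], "claw": 0.34}, {"dp": [-0.321, 0.543, 0.01], "turn": [0, 0, -0.17], "claw": 0.34}, {"dp": [-0.332, 0.62, 0.01], "turn": [0, 0, -0.19], "claw": 0.34}, {"dp": [-0.337, 0.683, 0.01], "turn": [0, 0, -0.21], "claw": 0.34}]}}

```text
t: 11.72
ee_pos: [481.7, 151.9, 44.3]
orientation: [-1.315, 1.026, -1.025]
ft_force: [-0.1, -1.2, -0.3]
width: 30.1
```

```bash
python3 st.py 509.3 97.2 44 -100; python3 arc.py 178 174 170 166 162 158 154 150;  python3 -c "
from h import *
a=grab('side','side8')['img']
f=lambda i,x,y:cv2.resize(i[y:y+110,x:x+130],(800,677),interpolation=cv2.INTER_CUBIC)
cv2.imwrite('pics/c8.png',f(a,235,130)[:600,:,::-1])
"
```

```text
t 11.72 pos [481.7 151.9  44.3] jaw -75.89 down [-3.e-04  7.e-04 -1.e+00] F [-0.1 -1.2 -0.3] M [-0.28  0.17 -0.03] w 30.1 q [0.28 0.54 1.99 0.   0.61 1.6 ]
dp [ 0.345 -0.683 -0.004]
turn [-0.0002 -0.     -0.1339]
178.0 [ 0.004  0.061 -0.004]
174.0 [ 0.008  0.123 -0.004]
170.0 [ 0.017  0.186 -0.004]
166.0 [ 0.03   0.247 -0.004]
162.0 [ 0.047  0.307 -0.004]
158.0 [ 0.069  0.366 -0.004]
154.0 [ 0.094  0.424 -0.004]
150.0 [ 0.124  0.479 -0.004]
```

View pics/c8.png

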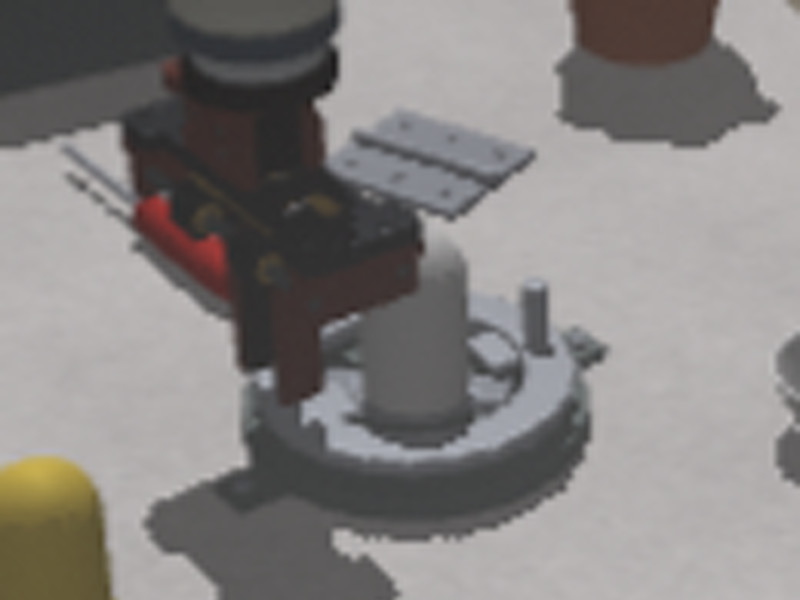

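```bash
python3 - <<'E'
from h import *
d=load('side8');C=cloud(d);C[...,2]-=2.3
for u,v in [(284,190),(284,194),(283,186),(280,180),(300,175),(275,185),(276,188)]:
    print(u,v,C[v,u].round(0),d['img'][v,u])
E
```

```text
284 190 [489. 132.  61.] [62 52 51]
284 194 [489. 134.  45.] [64 53 52]
283 186 [486. 128.  79.] [62 52 50]
280 180 [476. 123. 105.] [60 51 50]
300 175 [526.  85. 132.] [61 53 52]
275 185 [472. 170.  61.] [50 48 48]
276 188 [474. 167.  51.] [50 49 49]
```

That low part is the finger itself and the gripper body is above z 105. Post_a has swung to about (535,310), so the ring follows. I'll push on through the detent.

Request:
{"api": "jog_arm", "payload": {"steps": [{"dp": [0.004, 0.061, 0], "turn": [0, 0, -0.017], "claw": 0.34}, {"dp": [0.008, 0.123, 0], "turn": [0, 0, -0.034], "claw": 0.34}, {"dp": [0.017, 0.186, 0], "turn": [0, 0, -0.051], "claw": 0.34}, {"dp": [0.03, 0.247, 0], "turn": [0, 0, -0.068], "claw": 0.34}, {"dp": [0.047, 0.307, 0], "turn": [0, 0, -0.085], "claw": 0.34}, {"dp": [0.069, 0.366, 0], "turn": [0, 0, -0.1], "claw": 0.34}, {"dp": [0.094, 0.424, 0], "turn": [0, 0, -0.117], "claw": 0.34}, {"dp": [0.109, 0.452, 0], "turn": [0, 0, -0.13], "claw": 0.34}, {"dp": [0.109, 0.452, 0], "turn": [0, 0, -0.13], "claw": 0.34}, {"dp": [0.109, 0.452, 0], "turn": [0, 0, -0.13], "claw": 0.34}]}}

```text
t: 12.6
ee_pos: [491.0, 188.6, 44.5]
orientation: [-1.125, 1.329, -1.329]
ft_force: [0.2, 0.4, -0.8]
width: 29.8
```

```bash
python3 st.py 509.3 97.2 44 -100; python3 arc.py 152 150 148;  cat > pa.py <<'E'
from h import *
import sys
tag=sys.argv[1]
d=grab('side',tag);a=d['img']
f=lambda i,x,y:cv2.resize(i[y:y+110,x:x+130],(800,677),interpolation=cv2.INTER_CUBIC)
cv2.imwrite(f'pics/{tag}c.png',f(a,235,130)[:600,:,::-1])
C=cloud(d).reshape(-1,3);C[:,2]-=2.3;r=np.hypot(C[:,0]-554,C[:,1]-154.2);th=np.degrees(np.arctan2(C[:,1]-154.2,C[:,0]-554))
m=(r>60)&(r<84)&(C[:,2]>42)&(C[:,2]<64)&(abs(th)<70);q=C[m].mean(0);a=np.degrees(np.arctan2(q[1]-154.2,q[0]-554));print('post_a',m.sum(),q.round(1),a.round(1),'ring rad',np.radians(61.7-a).round(3))
E
python3 pa.py side9
```

```text
t 12.6 pos [491.  188.6  44.5] jaw -99.41 down [ 0.0013  0.0012 -1.    ] F [ 0.2  0.4 -0.8] M [0.01 0.16 0.  ] w 29.8 q [0.34 0.56 1.94 0.   0.64 2.08]
dp [ 0.229 -1.142 -0.007]
turn [-0.0004  0.0004 -0.0033]
152.0 [-0.007 -0.007 -0.007]
150.0 [ 0.008  0.02  -0.007]
148.0 [ 0.024  0.047 -0.007]
post_a 27 [618.8 126.3  54.7] -23.3 ring rad 1.483
```

View pics/side9c.png

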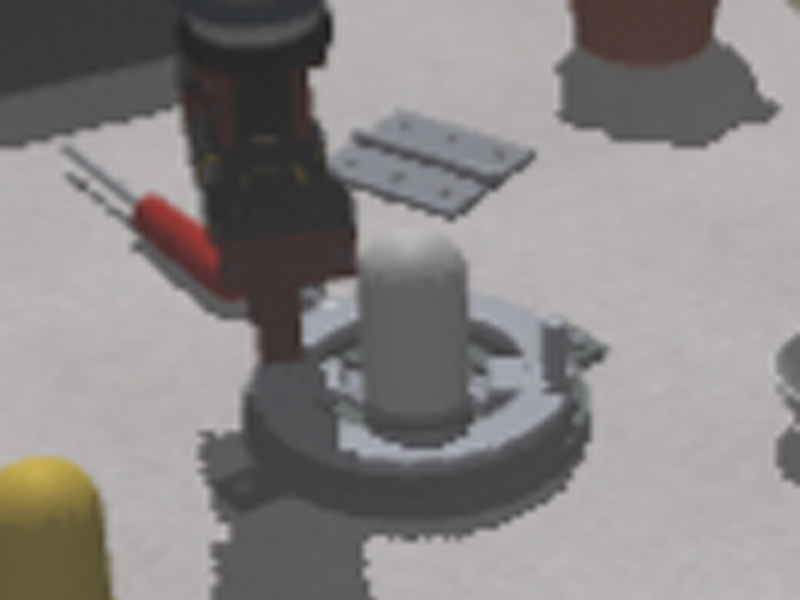

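Request:
{"api": "jog_arm", "payload": {"steps": [{"dp": [0.015, 0.03, 0], "turn": [0, 0, 0], "claw": 0.34}, {"dp": [0.024, 0.047, 0], "turn": [0, 0, 0], "claw": 0.34}, {"dp": [0.032, 0.06, 0], "turn": [0, 0, 0], "claw": 0.34}, {"dp": [0.032, 0.06, 0], "turn": [0, 0, 0], "claw": 0.34}, {"dp": [0.032, 0.06, 0], "turn": [0, 0, 0], "claw": 0.34}]}}

```text
t: 13.07
ee_pos: [494.0, 193.8, 44.6]
orientation: [-1.124, 1.328, -1.328]
ft_force: [-0.4, -0.4, 0.0]
width: 30.3
```

```bash
python3 st.py 509.3 97.2 44 -100; python3 pa.py side10
```

```text
t 13.07 pos [494.  193.8  44.6] jaw -99.39 down [ 0.0022  0.0017 -1.    ] F [-0.4 -0.4  0. ] M [-0.04  0.08 -0.04] w 30.3 q [0.35 0.56 1.93 0.   0.64 2.08]
dp [ 0.191 -1.208 -0.008]
turn [-0.0005  0.0007 -0.0034]
post_a 27 [617.  121.5  54.9] -27.5 ring rad 1.556
```

Request:
{"api": "jog_arm", "payload": {"steps": [{"dp": [0.018, 0.035, 0], "turn": [0, 0, 0], "claw": 0.34}, {"dp": [0.025, 0.05, 0], "turn": [0, 0, 0], "claw": 0.34}, {"dp": [0.025, 0.05, 0], "turn": [0, 0, 0], "claw": 0.34}]}}

```text
t: 13.37
ee_pos: [495.5, 197.2, 44.5]
orientation: [-1.127, 1.328, -1.329]
ft_force: [-1.2, -4.9, 0.9]
width: 29.7
```

```bash
python3 st.py 509.3 97.2 44 -100; python3 pa.py side11
```

```text
t 13.37 pos [495.5 197.2  44.5] jaw -99.35 down [ 7.e-04  2.e-04 -1.e+00] F [-1.2 -4.9  0.9] M [-0.98  0.37 -0.01] w 29.7 q [ 0.36  0.57  1.93 -0.    0.65  2.09]
dp [ 0.173 -1.25  -0.006]
turn [-0.0001  0.0002 -0.0036]
post_a 24 [615.6 117.7  54.4] -30.6 ring rad 1.612
```

View pics/side11c.png

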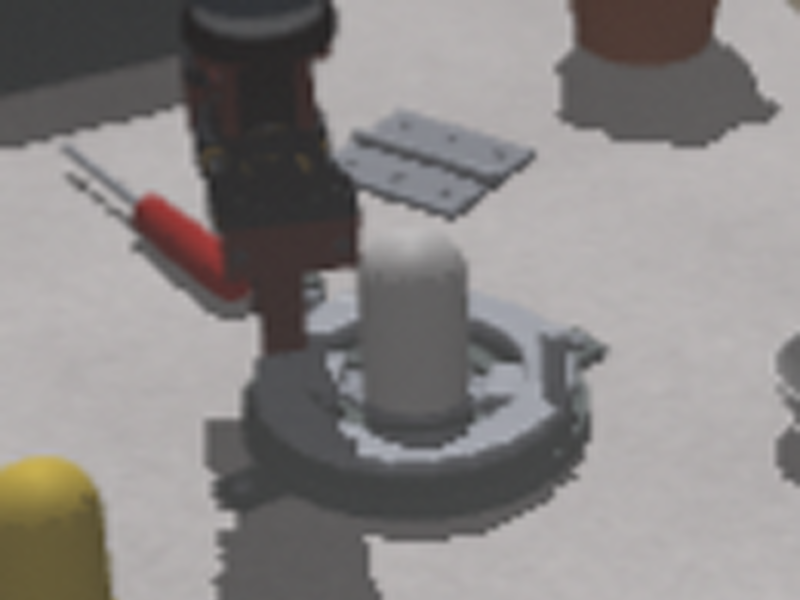

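Request:
{"api": "jog_arm", "payload": {"steps": [{"dp": [0.012, 0.02, 0], "turn": [0, 0, 0], "claw": 0.34}, {"dp": [0.018, 0.03, 0], "turn": [0, 0, 0], "claw": 0.34}, {"dp": [0.018, 0.03, 0], "turn": [0, 0, 0], "claw": 0.34}]}}

```text
t: 13.67
ee_pos: [495.5, 197.5, 44.3]
orientation: [-1.133, 1.328, -1.329]
ft_force: [-2.4, -13.3, 7.7]
width: 30.3
```

```bash
python3 st.py 509.3 97.2 44 -100; python3 pa.py side12
```

```text
t 13.67 pos [495.5 197.5  44.3] jaw -99.28 down [-0.0028 -0.0034 -1.    ] F [ -2.4 -13.3   7.7] M [-2.44  0.64  0.04] w 30.3 q [ 0.36  0.57  1.92 -0.    0.65  2.09]
dp [ 0.173 -1.253 -0.004]
turn [ 0.0011 -0.0009 -0.004 ]
post_a 25 [615.5 117.8  54.4] -30.6 ring rad 1.611
```

13 N with no more ring motion exceeds the 9 N pin, so the ring is against its stop. I'll centre the fingers around the post, then rise.

Request:
{"api": "jog_arm", "payload": {"steps": [{"dp": [-0.01, -0.05, 0], "turn": [0, 0, 0], "claw": 0.34}, {"dp": [-0.014, -0.08, 0], "turn": [0, 0, 0], "claw": 0.34}, {"dp": [-0.014, -0.08, 0], "turn": [0, 0, 0], "claw": 0.34}, {"dp": [-0.014, -0.08, 0], "turn": [0, 0, 0], "claw": 0.34}]}}

```text
t: 14.05
ee_pos: [494.8, 191.3, 44.5]
orientation: [-1.131, 1.328, -1.329]
ft_force: [0.5, 0.5, 0.4]
width: 29.8
```

```bash
python3 st.py 509.3 97.2 44 -100; python3 pa.py side13
```

```text
t 14.05 pos [494.8 191.3  44.5] jaw -99.31 down [-0.0019 -0.0027 -1.    ] F [0.5 0.5 0.4] M [-0.01  0.13  0.03] w 29.8 q [ 0.35  0.56  1.93 -0.    0.65  2.08]
dp [ 0.182 -1.176 -0.006]
turn [ 0.0009 -0.0006 -0.0038]
post_a 26 [615.5 117.6  53.4] -30.8 ring rad 1.614
```

Request:
{"api": "jog_arm", "payload": {"steps": [{"dp": [0, 0, 0.15], "turn": [0, 0, 0], "claw": 0.34}, {"dp": [0, 0, 0.4], "turn": [0, 0, 0], "claw": 0.34}, {"dp": [0, 0, 0.8], "turn": [0, 0, 0], "claw": 0.34}, {"dp": [0, 0, 1], "turn": [0, 0, 0], "claw": 0.34}, {"dp": [0, 0, 1], "turn": [0, 0, 0], "claw": 0.34}]}}

```text
t: 14.52
ee_pos: [497.3, 192.6, 128.8]
orientation: [-1.124, 1.324, -1.33]
ft_force: [0.6, 1.4, 0.7]
width: 29.6
```

Request:
{"api": "jog_arm", "payload": {"steps": [{"dp": [-0.4, 0.4, 0.4], "turn": [0, 0, 0.05], "claw": 0.6}, {"dp": [-0.9, 0.9, 0.9], "turn": [0, 0, 0.05], "claw": 0.6}, {"dp": [-0.9, 0.9, 1], "turn": [0, 0, 0.05], "claw": 0.6}, {"dp": [-0.9, 0.9, 1], "turn": [0, 0, 0.05], "claw": 0.6}]}}

```text
t: 14.85
ee_pos: [424.3, 267.7, 212.4]
orientation: [-1.199, 1.207, -1.212]
ft_force: [0.9, 1.2, 0.1]
width: 51.4
```

Request:
{"api": "jog_arm", "payload": {"steps": [{"dp": [-0.2, 0.5, 0.1], "turn": [0, 0, 0.05], "claw": 0.6}, {"dp": [-0.3, 0.9, 0.2], "turn": [0, 0, 0.05], "claw": 0.6}, {"dp": [-0.3, 1, 0.2], "turn": [0, 0, 0.05], "claw": 0.6}, {"dp": [-0.3, 1, 0.2], "turn": [0, 0, 0.05], "claw": 0.6}]}}

```text
t: 15.18
ee_pos: [400.2, 349.6, 228.3]
orientation: [-1.269, 1.089, -1.093]
ft_force: [0.8, -0.0, -0.4]
width: 53.0
```

Request:
{"api": "jog_arm", "payload": {"steps": [{"dp": [-0.2, 0.5, 0.1], "turn": [0, 0, 0.05], "claw": 0.6}, {"dp": [-0.3, 0.9, 0.2], "turn": [0, 0, 0.05], "claw": 0.6}, {"dp": [-0.3, 1, 0.2], "turn": [0, 0, 0.05], "claw": 0.6}, {"dp": [-0.3, 1, 0.2], "turn": [0, 0, 0.05], "claw": 0.6}, {"dp": [-0.3, 1, 0.2], "turn": [0, 0, 0.05], "claw": 0.6}, {"dp": [-0.3, 1, 0.2], "turn": [0, 0, 0.05], "claw": 0.6}]}}

```text
t: 15.68
ee_pos: [376.4, 427.4, 243.1]
orientation: [-1.333, 0.973, -0.977]
ft_force: [-0.5, -1.1, -0.1]
width: 52.7
```

```bash
python3 st.py; python3 pa.py side14; python3 - <<'E'
from h import *
d=grab('top','top14'); a=cv2.imread('pics/side14c.png'); 
i=cv2.resize(d['img'][140:260,225:355],(520,480),interpolation=cv2.INTER_CUBIC)[...,::-1]
cv2.imwrite('pics/f.png',i); cv2.imwrite('pics/f2.png',d['img'][...,::-1])
for t,z0 in(('top14',-.7),('side14',2.3)):
    C=cloud(load(t)).reshape(-1,3);C[:,2]-=z0;r=np.hypot(C[:,0]-554,C[:,1]-154.2);th=np.degrees(np.arctan2(C[:,1]-154.2,C[:,0]-554))
    m=(r>60)&(r<84)&(C[:,2]>44)&(C[:,2]<66)
    for s in(1,-1):
        q=C[m&((C[:,0]-554)*s>0)]; print(t,len(q),q.mean(0).round(1))
    print('glass top',np.percentile(C[(r<25)&(C[:,2]>60)],98,axis=0)[2].round(1))
E
```

```text
t 15.68 pos [376.4 427.4 243.1] jaw -72.09 down [ 0.0061  0.0048 -1.    ] F [-0.5 -1.1 -0.1] M [-0.02  0.19  0.03] w 52.7 q [ 0.83  0.32  1.74 -0.    1.08  2.09]
post_a 27 [615.5 118.4  53.4] -30.2 ring rad 1.605
top14 27 [616.4 118.3  57.9]
top14 26 [491.4 187.6  58.4]
glass top 111.1
side14 25 [615.2 118.3  54.2]
side14 27 [489.6 188.6  54. ]
glass top 110.0
```

View pics/f.png

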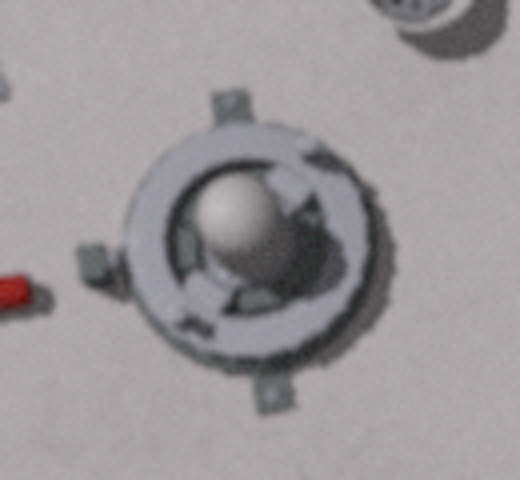

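View pics/side14c.png

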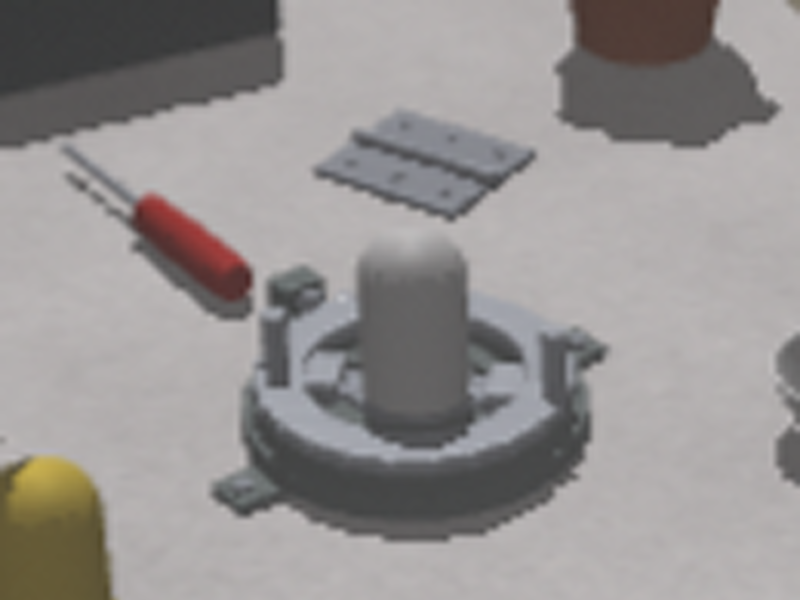

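View pics/f2.png

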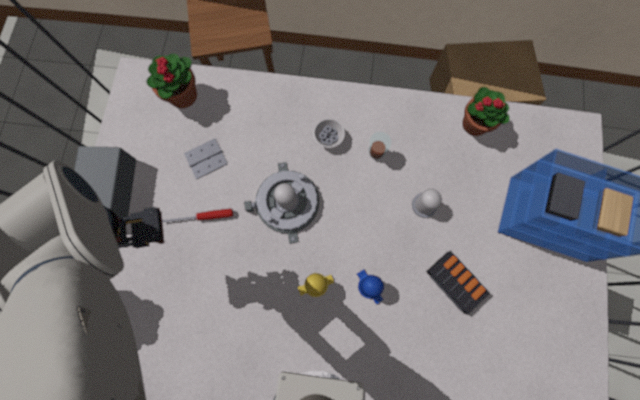

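Ring posts lie along -29°, in line with the lamp's x axis (locked). The glass is upright and the other things are at their original pixels. I'm handing in.

```bash
python3 -c "
from workcell import ctrl
print(ctrl.close_job())"
```

```text
the job is handed in; nothing more can be done
None
```

The lamp is refitted and the job is handed in, at 15.7 s on the robot's clock. I lowered the two-eared glass in the grip onto the seat with its ears in the collar gaps. I then turned the ring about 81° clockwise by post_b and moved the arm clear.

**Seating:** The foot touched down 14 mm above the pick height, as it should. The top of the glass measured 110–111 mm at the end (109 expected, readings good to about 2 mm), and it stands upright.

**Ring:** It was pushed until 13 N gave no more motion. That is more than the pin's 9 N, so it was against the stop. In the last pictures both posts lie along −29°, and I had measured the lamp's x axis at −28.3°.

**Disagreement:** I did not see a distinct snap. Midway, the side camera read 1.48 and then 1.56 rad while the ring still followed the finger. Its final reading of 1.61 rad is about 0.03 past the 1.58 stop, which I put down to camera bias.

**Other things:** By eye in the last top view, the other things on the shelf look unmoved. No force reading came near the limits.

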